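# Start the test, then lift the card terminal from its cradle and show its back

### The job

Press the start button on the test box fully down and let it come back up. Then draw the card terminal up out of its test cradle and tip it over so that its back (the side without screen and keys) looks up at a slant, about 45 degrees from upright, and finish while still holding it like that in the gripper, its whole length at least 12 cm above the bench. Leave the solder spool, flux jar and tape roll where they stand.

Things in the scene. Friction and masses are not known exactly. Their poses are not given: they have to be found in the camera images.
- cradle: Fixed grey cradle: plate 130 x 120 mm, top 12 mm above the bench; on it a pocket of walls, 48 x 92 mm outside, reaching 57 mm above the bench, open above and in mid-front. Origin: on the bench, centre of plate and pocket. z up; -x is its front (towards the robot, turned up to 0.5 rad either way); y across the pocket. The terminal stands in it with 2 mm of play, not held down.
- terminal: Dark blue card terminal, 165 x 76 x 32 mm, about 0.2 kg, loose. At the start it stands upright in the pocket (its lowest 45 mm inside), screen end up, top 177 mm above the bench, screen to the cradle's front. Origin: centre of its back face. x: along its length to the screen end; z: out of the screen side, so the back faces -z; y: across its width.
- terminal_grip (a point): Middle of the terminal's thickness and width, 32 mm below its screen end: grip here across the 30 mm thickness (along the terminal's z), fingers pointing along its -x (down at the start). Axes as terminal.
- terminal_foot (a point): Centre of the terminal's lower end face (the end away from the screen). Axes as terminal.
- test_box: Fixed aluminium test box on the bench, 80 x 80 mm, its top 37 mm above the bench, with the start button in the middle of the top; it stands left or right of the cradle. Origin: on the bench, under its centre; z up. Beyond it at the left (about x 0.6, y 0.48) a fixed microscope 0.3 m tall or more stands close to the way of the arm: swing round it with the arm drawn in and high.
- start_top (a point): Centre of the top face of the round dark grey push button (28 mm across, in a black collar 44 mm across), 58 mm above the bench when up; moves with the button.
- start (a joint): How far the start button is pressed, m: 0 up, 0.006 fully down. Spring return; about 1.5 N starts it moving and 5 N holds it fully down.
- spool: Bystander: blue solder spool, 52 mm across, 36 mm tall, loose, on the other side of the cradle from the test box. Origin: centre of its underside.
- jar: Bystander: small flux jar, 28 mm across, 40 mm tall, loose, behind the cradle. Origin: centre of its underside.
- tape: Bystander: roll of amber tape lying flat, 76 mm across, 25 mm tall, loose, behind the cradle to the right. Origin: centre of its underside.
There are look-alikes about, which are no part of the job. There is more than one size of the terminal; the job needs the smaller.

How it is judged:
By the outcome, as a careful person would: the job done as asked, in the order asked, and still so for the second after the job is handed in, while the arm keeps its last pose, push and grip.
It also fails if it takes over 48 s, if anything falls off the work surface, if the arm or the gripper's body presses on something with over 40 N, if the wrist force passes 120 N, or if a joint passes its speed limit or range.

### The arm

A 6-joint arm with a two-finger parallel gripper is mounted at the origin on a cart in front of the work surface, level with it; the furniture and walls round the work are solid. World frame = base frame: x ahead of the robot, y to its left, z up, the work surface at z = 0. Lengths are in m, angles in degrees, forces in N, time in s.
With the tool pointing down it reaches from about 0.35 to 0.875 m from the base axis. Payload 4.2 kg.
Tool frame: the origin (TCP) lies midway between the tips of the shut fingers; the grasp point (between the pads) lies 19 mm behind it; z points along the fingers, y is the line along which they close (so a half turn about z gives the same grasp; the last joint's range is limited). The gripper opens to 87 mm and grips with 3 to 60 N. Pads are 19 mm wide; open, the fingers measure 117 mm over their backs; the gripper's body (75 mm by 190 mm) begins 51 mm behind the grasp point.
Start: joints at [-54.97, 22.042, 0.453, 0, -68.411, -14.817], TCP at [0.216, -0.586, 0.223] pointing down, gripper open.
Joint ranges: [-179.83, 179.83], [-69.29, 118.12], [-61.27, 80.66], [-181.25, 117.63], [-171.15, -9.14], [-177.46, 177.46]. Speed limits (degrees/s): [159.86, 159.86, 180, 180, 180, 180].

### API

Orientations are given as a 3x3 rotation matrix whose columns are the frame's x, y, z axes.
In Python, from station import * gives the robot as it stands. The module is installed in compiled form; this text tells all that it offers.
- The arm moves only by the tool servo_tool, never from a script. Its argument "deltas" is a list of rows, each an object of numbers: "tx", "ty", "tz": the shift along the tool's x, y, z in mm; "ax", "ay", "az": the turn, a rotation vector about the tool's x, y, z in rad; "claw": the finger opening in mm, from 0 to 87. In form: [{"tx": .., "ty": .., "tz": .., "ax": .., "ay": .., "az": .., "claw": ..}, ...]. A call has 1 to 12 rows; each row is the pose to reach, as a shift and turn from the pose commanded when the call began, along the tool's axes at that moment; what a row does not reach only later rows make up. A row lasts 1/12 s, in which the tool goes at most 41.7 mm and 7.16 degrees, less where a joint would pass 70% of its speed; a pose out of reach is approached as far as the arm can. A call with a gripper value outside its range is refused whole. The fingers move at their own pace and stop on an object; the grip force is fixed at half the most. Time passes only in rows, so rows that repeat a pose let the fingers close. It gives the time, the measured TCP pose, the force, the opening and the grip force at its end, in the units of the state.
- sense(): the state, without advancing time (a new reading comes with each control period).
- capture(name): name is "scene" or "side" or "wrist"; returns the picture (480x640x3 uint8, blue, green, red); there is no depth.
- calibration(name): a dict with "fx", "fy", "cx", "cy" (pixels), "cam_to_world" (4x4, takes a point from camera to world coordinates); the wrist camera has in their place "hand_eye" (4x4, takes a point from camera to tool coordinates, whose origin is the TCP and whose axes are the flange's). Camera axes: x right, y down, z forward; pixel columns grow to the right and rows downward; lengths in m; the calibration is good to about 2 mm. A picture is of the moment at which its call begins: read the wrist's pose just before it. calibration takes no time and is no camera call.
- finish_job(): hands the job in; it is judged then, once.
Trained networks look in the newest picture that a camera, given by its name, has taken for a name from the list of things; names that differ only in an ending like _2 or _b are one class to them, and where a whole thing is asked for, a point or a joint stands for the part that bears it (a point fixed in the world has none). Each returns a list of dicts, best first, with "confidence" (0 to 1); they miss things now and then, are a little off and sometimes report something else, mostly with a low value. They report only what shows in the picture. A call takes as long as a camera call. They do not tell look-alikes from the thing itself.
- recognise(label, camera): "xyz" ([x, y, z] in m, in the coordinates of the camera as it stood for that picture, good to about 4 mm: the middle of the surface that is visible of it).
- trace(label, camera): "mask" (480x640 bool, what is visible of it).
The state is a dict: "time_s": time; "joints": joint angles; "joint_velocities": joint speeds; "effort": joint torques, N m; "tcp_pos": TCP position; "ee_rot": TCP orientation; "wrist_force": force on the tool from outside, world axes, zero at the start; "moment": the same for the moment, N m; "gripper_width": opening from 0.0 (shut) to 1.0 (fully open); "gripper_force": force on a finger pad.
Only numpy, scipy, OpenCV 4.12 (cv2) and the standard library are available. Lean on these libraries where they do the work, as an engineer would, in place of code of your own. Each camera call takes 0.05 s, during which the arm holds its last target. There are 200 camera calls.

## Working session

There is one attempt and no reset: what is moved stays moved. The work goes in short steps, Python scripts to look and compute and a tool call to move; the robot and the scene stay as the last step left them, time stands still between calls to the robot, and variables do not carry over. Pictures are saved under pics/ and viewed, at most 10 in all, crops included, and the job is handed in when it is done.

Besides the shell and the picture viewer there is one more tool, called after "Emit:" as name(argument=value, ...) on one line, values as JSON. servo_tool: Moves the arm, as the interface text tells. Its arguments: {"type":"object","properties":{"deltas":{"type":"array","items":{"type":"object","properties":{"tx":{"type":"number"},"ty":{"type":"number"},"tz":{"type":"number"},"ax":{"type":"number"},"ay":{"type":"number"},"az":{"type":"number"},"claw":{"type":"number"}}}}},"required":["deltas"]}

```bash
mkdir -p pics; cat > h.py <<'E'
from station import *
import numpy as np, cv2
def c2w(n):
    c=calibration(n)
    if 'cam_to_world' in c: return np.array(c['cam_to_world'])
    s=sense(); T=np.eye(4); T[:3,:3]=s['ee_rot']; T[:3,3]=s['tcp_pos']
    return T@np.array(c['hand_eye'])
def toworld(n,p): return (c2w(n)@np.r_[p,1])[:3]
def proj(n,P):
    c=calibration(n); q=np.linalg.inv(c2w(n))@np.r_[P,1]
    return np.array([c['fx']*q[0]/q[2]+c['cx'], c['fy']*q[1]/q[2]+c['cy']])
def ray(n,u,v,z):
    c=calibration(n); T=c2w(n); d=T[:3,:3]@[(u-c['cx'])/c['fx'],(v-c['cy'])/c['fy'],1]
    return T[:3,3]+d*(z-T[2,3])/d[2]
E
python3 - <<'E'
from h import *
np.set_printoptions(precision=4,suppress=True)
for n in ['scene','side']:
    cv2.imwrite(f'pics/{n}0.png',capture(n)); print(n,c2w(n)[:3,3],calibration(n)['fx'])
    for l in ['terminal','cradle','test_box','start_top','spool','jar','tape']:
        for r in recognise(l,n)[:4]: 
            w=toworld(n,r['xyz']); print(l,round(r['confidence'],2),w,proj(n,w).round())
print(calibration('wrist')['hand_eye'])
print(sense())
E
```

```text
scene [0.0072 0.8812 0.8156] 620.681359418975
terminal 0.86 [ 0.4608 -0.015   0.1192] [361. 246.]
terminal 0.69 [0.5625 0.166  0.1437] [265. 269.]
cradle 0.8 [ 0.4481 -0.0028  0.0088] [363. 296.]
test_box 0.88 [ 0.48   -0.271   0.0385] [404. 218.]
start_top 0.51 [ 0.4824 -0.2903  0.0542] [407. 208.]
start_top 0.24 [0.4987 0.2493 0.035 ] [272. 354.]
spool 0.85 [0.4995 0.2486 0.0334] [272. 354.]
jar 0.78 [0.6959 0.0903 0.0251] [237. 277.]
tape 0.76 [ 0.6528 -0.2488  0.0162] [335. 212.]
side [-0.1184 -0.1348  1.102 ] 553.4370498338712
terminal 0.74 [0.5819 0.1332 0.1511] [243. 221.]
cradle 0.97 [ 0.4343 -0.0752  0.0133] [328. 325.]
spool 0.59 [0.4987 0.2389 0.0406] [194. 274.]
jar 0.58 [0.6941 0.0847 0.0272] [279. 219.]
[[-0.0004 -0.96   -0.2799  0.0763]
 [ 1.     -0.0001 -0.0011  0.0012]
 [ 0.001  -0.2799  0.96   -0.1629]
 [ 0.      0.      0.      1.    ]]
{'time_s': 0.8, 'joints': array([-54.9688,  22.0375,   0.4524,  -0.0015, -68.4089, -14.8168]), 'joint_velocities': array([-0.0241, -0.0358, -0.0204,  0.0307,  0.0416, -0.0495]), 'effort': array([  0.0003, -39.0409,  18.7611,   4.2241,   0.0155,  -0.    ]), 'tcp_pos': array([ 0.216 , -0.5865,  0.2226]), 'ee_rot': array([[-0.9384, -0.3455,  0.0001],
       [-0.3455,  0.9384, -0.0001],
       [-0.    , -0.0001, -1.    ]]), 'wrist_force': array([ 0.0844, -0.2359,  0.4355]), 'moment': array([-0.0193,  0.0147, -0.0137]), 'gripper_force': 0.0, 'gripper_width': 0.9999015390312975}
```

View pics/scene0.png

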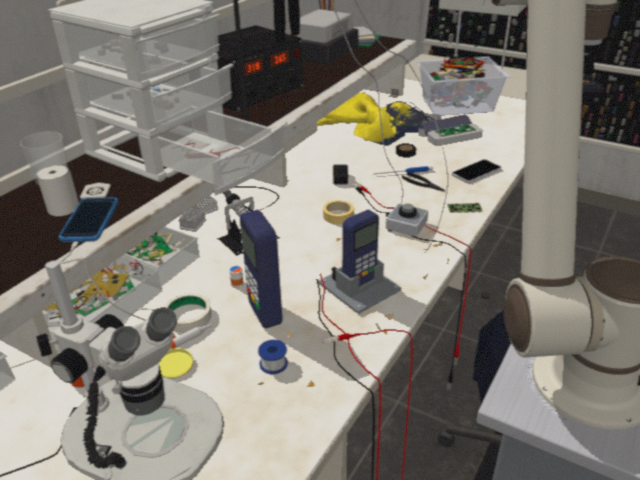

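View pics/side0.png

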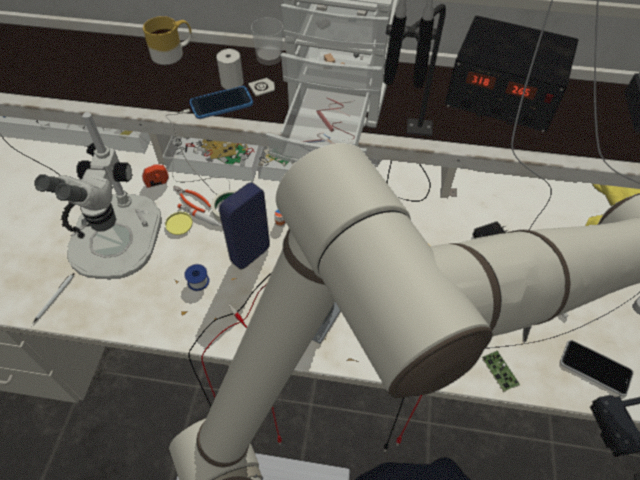

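The scene picture shows these candidates:
- **Terminal:** the small one stands in the cradle at (361,246). A larger look-alike stands loose at (262,268).
- **Button:** the dark button is on the test box at (406,209). A black roll at (405,149) is a look-alike.

I choose the terminal in the cradle and the button on the aluminium box, and will check both in one crop.

```bash
python3 - <<'E'
from h import *
np.set_printoptions(precision=4,suppress=True)
im=capture('scene')
cv2.imwrite('pics/crop.png',cv2.resize(im[185:320,305:450],None,fx=4.4,fy=4.4,interpolation=cv2.INTER_CUBIC))
print(ray('scene',405,209,0.058), c2w('scene')[:3,:3])
E
```

```text
[ 0.4831 -0.2794  0.058 ] [[-0.8576 -0.2762  0.4338]
 [-0.5139  0.4928 -0.7022]
 [-0.0198 -0.8251 -0.5646]]
```

View pics/crop.png

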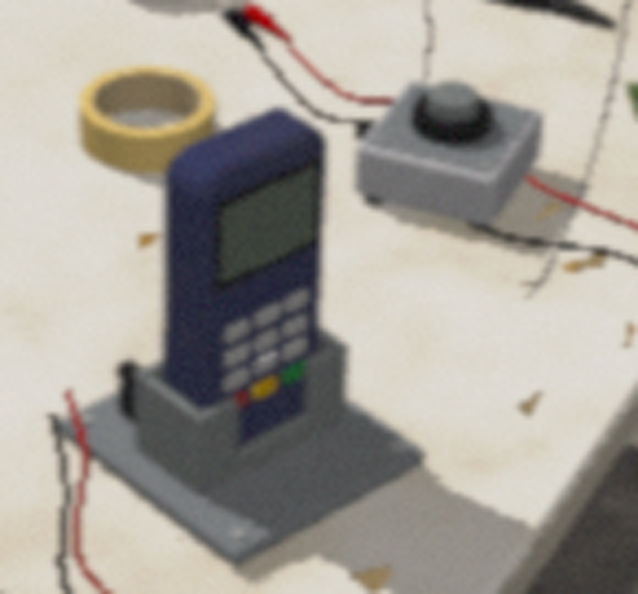

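The crop confirms both. The smaller terminal stands in the grey cradle with its screen to the front, and the grey button is at crop (452,98), which is scene (407.7,207.3).

```bash
cat >> h.py <<'E'
def delta(p,R=None):
    s=sense(); A=np.array(s['ee_rot']); d=A.T@(np.array(p)-s['tcp_pos'])*1000
    r=np.zeros(3) if R is None else cv2.Rodrigues(A.T@np.array(R))[0].ravel()
    return np.r_[d.round(1),r.round(4)]
def down(yaw): # tool x heading yaw (rad), z down
    x=np.array([np.cos(yaw),np.sin(yaw),0]); z=np.array([0,0,-1.]); return np.c_[x,np.cross(z,x),z]
E
python3 - <<'E'
from h import *
b=ray('scene',407.7,207.3,0.058); print(b, delta([b[0],b[1],.19],down(-np.pi/2)))
E
```

```text
[ 0.48071987 -0.28944981  0.058     ] [-3.511e+02  1.872e+02  3.250e+01  1.000e-04 -0.000e+00 -1.218e+00]
```

Emit:
servo_tool(deltas=[{"tx":-35,"ty":19,"tz":3,"az":-0.12,"claw":0},{"tx":-70,"ty":38,"tz":6,"az":-0.24,"claw":0},{"tx":-105,"ty":56,"tz":9,"az":-0.36,"claw":0},{"tx":-140,"ty":75,"tz":12,"az":-0.48,"claw":0},{"tx":-175,"ty":94,"tz":16,"az":-0.6,"claw":0},{"tx":-210,"ty":112,"tz":20,"az":-0.72,"claw":0},{"tx":-245,"ty":131,"tz":23,"az":-0.84,"claw":0},{"tx":-280,"ty":150,"tz":26,"az":-0.96,"claw":0},{"tx":-315,"ty":168,"tz":29,"az":-1.08,"claw":0},{"tx":-340,"ty":181,"tz":32,"az":-1.17,"claw":0},{"tx":-351,"ty":187,"tz":32,"az":-1.218,"claw":0},{"tx":-351,"ty":187,"tz":32,"az":-1.218,"claw":0}])

```text
schema error: expected keys tx, ty, tz, ax, ay, az, claw
```

```bash
python3 - <<'E'
from h import *
np.set_printoptions(precision=4,suppress=True)
cv2.imwrite('pics/w1.png',capture('wrist'))
print(calibration('wrist')['fx'])
for l in ['start_top','terminal','test_box']:
    for r in recognise(l,'wrist')[:3]:
        w=toworld('wrist',r['xyz']); print(l,round(r['confidence'],2),w,proj('wrist',w).round())
s=sense(); print(s['time_s'],s['joints'],s['tcp_pos'],s['wrist_force'])
# scene view of terminal
cv2.imwrite('pics/side1.png',capture('side'))
for l in ['terminal','cradle','test_box','start_top']:
    for r in recognise(l,'side')[:3]:
        w=toworld('side',r['xyz']); print(l,round(r['confidence'],2),w,proj('side',w).round())
E
```

```text
352.85120366407756
test_box 0.46 [ 0.4642 -0.3031  0.0452] [463. 474.]
1.05 [-54.9711  22.0408   0.4526  -0.0022 -68.4098 -14.8174] [ 0.216  -0.5865  0.2226] [-0.8934  0.1386 -0.3338]
terminal 0.71 [0.5793 0.1336 0.1503] [243. 222.]
cradle 0.82 [ 0.4341 -0.0725  0.0131] [326. 325.]
```

View pics/w1.png

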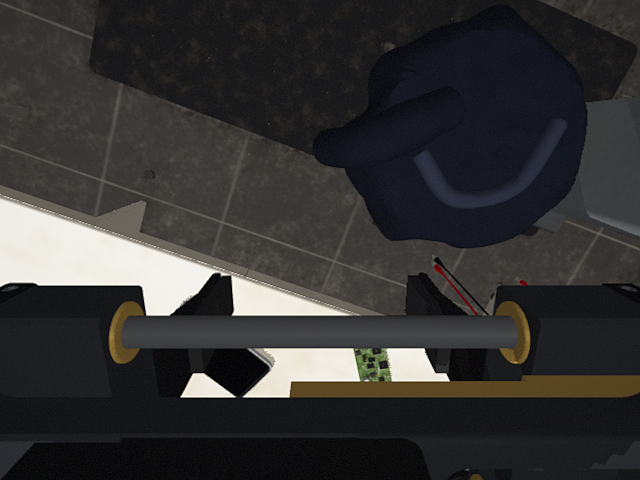

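The wrist picture is from the start pose: floor, a stool and the fingers at rows 275-390. The move was refused because every key is needed, so I'm sending it again.

Emit:
servo_tool(deltas=[{"tx":-35,"ty":19,"tz":3,"ax":0,"ay":0,"az":-0.12,"claw":0},{"tx":-70,"ty":38,"tz":6,"ax":0,"ay":0,"az":-0.24,"claw":0},{"tx":-105,"ty":56,"tz":9,"ax":0,"ay":0,"az":-0.36,"claw":0},{"tx":-140,"ty":75,"tz":12,"ax":0,"ay":0,"az":-0.48,"claw":0},{"tx":-175,"ty":94,"tz":16,"ax":0,"ay":0,"az":-0.6,"claw":0},{"tx":-210,"ty":112,"tz":20,"ax":0,"ay":0,"az":-0.72,"claw":0},{"tx":-245,"ty":131,"tz":23,"ax":0,"ay":0,"az":-0.84,"claw":0},{"tx":-280,"ty":150,"tz":26,"ax":0,"ay":0,"az":-0.96,"claw":0},{"tx":-315,"ty":168,"tz":29,"ax":0,"ay":0,"az":-1.08,"claw":0},{"tx":-340,"ty":181,"tz":32,"ax":0,"ay":0,"az":-1.17,"claw":0},{"tx":-351,"ty":187,"tz":32,"ax":0,"ay":0,"az":-1.218,"claw":0},{"tx":-351,"ty":187,"tz":32,"ax":0,"ay":0,"az":-1.218,"claw":0}])

```text
time_s: 2.3
tcp_pos: [0.4826, -0.2876, 0.1904]
ee_rot: [[0.005, -1.0, 0.0], [-1.0, -0.005, -0.0], [0.0, -0.0, -1.0]]
wrist_force: [0.2, -0.6, 0.3]
gripper_width: 0.172
gripper_force: 0.0
```

```bash
python3 - <<'E'
from h import *
np.set_printoptions(precision=4,suppress=True)
cv2.imwrite('pics/w2.png',capture('wrist'))
for l in ['start_top','terminal','test_box']:
    for r in recognise(l,'wrist')[:3]:
        w=toworld('wrist',r['xyz']); print(l,round(r['confidence'],2),w,proj('wrist',w).round())
s=sense(); print(s['time_s'],s['joints'],s['tcp_pos'],s['wrist_force'])
cv2.imwrite('pics/side1.png',capture('side'))
for l in ['terminal','cradle','test_box','start_top']:
    for r in recognise(l,'side')[:3]:
        w=toworld('side',r['xyz']); print(l,round(r['confidence'],2),w,proj('side',w).round())
E
```

```text
start_top 0.65 [ 0.4844 -0.2966  0.0555] [315. 217.]
test_box 0.76 [ 0.4796 -0.3002  0.0368] [320. 209.]
2.5 [-14.6081  17.3064 -11.4355   0.0052 -61.2643  14.5105] [ 0.4802 -0.2903  0.1906] [-0.1981 -0.4101  0.8092]
terminal 0.84 [ 0.4513 -0.0621  0.0731] [323. 304.]
terminal 0.55 [0.4922 0.2275 0.0211] [200. 282.]
cradle 0.81 [ 0.4399 -0.0449  0.0173] [314. 320.]
test_box 0.66 [ 0.4745 -0.2928  0.0367] [430. 317.]
```

View pics/w2.png

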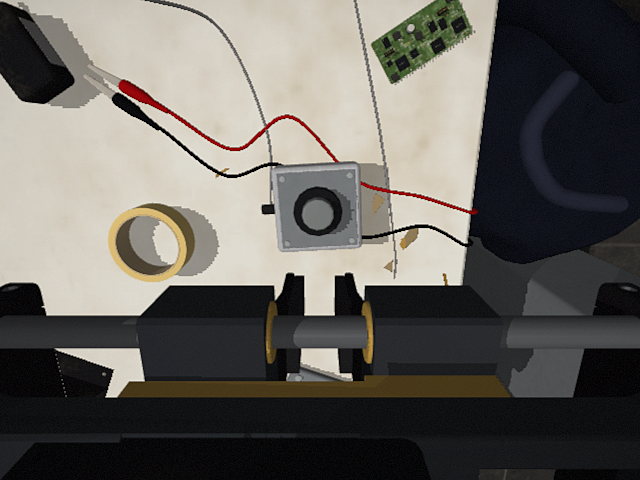

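The wrist view shows the box with the button centre at about (318,212). The fingers are at rows 275-380 and still closing.

```bash
python3 - <<'E'
from h import *
np.set_printoptions(precision=4,suppress=True)
im=capture('wrist'); g=cv2.GaussianBlur(cv2.cvtColor(im,cv2.COLOR_BGR2GRAY),(3,3),0)[170:255,275:362]
m=(g<60).astype(np.uint8)
cs=max(cv2.findContours(m,cv2.RETR_EXTERNAL,cv2.CHAIN_APPROX_NONE)[0],key=cv2.contourArea)
(c,r)=cv2.minEnclosingCircle(cs); print(c[0]+275,c[1]+170,r)
u,v=c[0]+275,c[1]+170
for z in(.045,.058): print(ray('wrist',u,v,z),ray('wrist',318,212,z))
s=sense(); print(s['tcp_pos'],s['gripper_width'])
E
```

```text
315.10924530029297 213.93837356567383 24.722116470336914
[ 0.484  -0.2975  0.045 ] [ 0.4814 -0.2993  0.045 ]
[ 0.4838 -0.3004  0.058 ] [ 0.4814 -0.3021  0.058 ]
[ 0.4803 -0.2903  0.1907] 0.004880292025904545
```

Emit:
servo_tool(deltas=[{"tx":7,"ty":-2,"tz":40,"ax":0,"ay":0,"az":0,"claw":0},{"tx":7,"ty":-2,"tz":80,"ax":0,"ay":0,"az":0,"claw":0},{"tx":7,"ty":-2,"tz":110,"ax":0,"ay":0,"az":0,"claw":0},{"tx":7,"ty":-2,"tz":125,"ax":0,"ay":0,"az":0,"claw":0},{"tx":7,"ty":-2,"tz":129,"ax":0,"ay":0,"az":0,"claw":0},{"tx":7,"ty":-2,"tz":131,"ax":0,"ay":0,"az":0,"claw":0},{"tx":7,"ty":-2,"tz":133,"ax":0,"ay":0,"az":0,"claw":0},{"tx":7,"ty":-2,"tz":135,"ax":0,"ay":0,"az":0,"claw":0},{"tx":7,"ty":-2,"tz":137,"ax":0,"ay":0,"az":0,"claw":0},{"tx":7,"ty":-2,"tz":138,"ax":0,"ay":0,"az":0,"claw":0},{"tx":7,"ty":-2,"tz":138,"ax":0,"ay":0,"az":0,"claw":0}])

```text
time_s: 3.72
tcp_pos: [0.4839, -0.2973, 0.0538]
ee_rot: [[0.001, -1.0, 0.003], [-1.0, -0.001, -0.001], [0.001, -0.003, -1.0]]
wrist_force: [-0.1, -1.5, 3.5]
gripper_width: 0.006
gripper_force: 2.0
```

Emit:
servo_tool(deltas=[{"tx":0,"ty":0,"tz":1,"ax":0,"ay":0,"az":0,"claw":0},{"tx":0,"ty":0,"tz":2,"ax":0,"ay":0,"az":0,"claw":0},{"tx":0,"ty":0,"tz":3,"ax":0,"ay":0,"az":0,"claw":0},{"tx":0,"ty":0,"tz":3,"ax":0,"ay":0,"az":0,"claw":0}])

```text
time_s: 4.05
tcp_pos: [0.4839, -0.2973, 0.0523]
ee_rot: [[0.001, -1.0, 0.003], [-1.0, -0.001, -0.002], [0.002, -0.003, -1.0]]
wrist_force: [-3.9, 0.8, 14.1]
gripper_width: 0.007
gripper_force: 7.5
```

The force jumped to 14 N at z 0.0523, so the button is at its stop. Now I release it, rise and move over the terminal.

Emit:
servo_tool(deltas=[{"tx":0,"ty":0,"tz":-10,"ax":0,"ay":0,"az":0,"claw":0},{"tx":0,"ty":0,"tz":-40,"ax":0,"ay":0,"az":0,"claw":0},{"tx":0,"ty":0,"tz":-80,"ax":0,"ay":0,"az":0,"claw":0},{"tx":0,"ty":0,"tz":-120,"ax":0,"ay":0,"az":0,"claw":40},{"tx":0,"ty":0,"tz":-160,"ax":0,"ay":0,"az":0,"claw":80},{"tx":-25,"ty":4,"tz":-190,"ax":0,"ay":0,"az":0,"claw":80},{"tx":-55,"ty":8,"tz":-215,"ax":0,"ay":0,"az":0,"claw":80},{"tx":-90,"ty":12,"tz":-235,"ax":0,"ay":0,"az":0,"claw":80},{"tx":-130,"ty":16,"tz":-245,"ax":0,"ay":0,"az":0,"claw":80},{"tx":-170,"ty":20,"tz":-250,"ax":0,"ay":0,"az":0,"claw":80},{"tx":-210,"ty":24,"tz":-250,"ax":0,"ay":0,"az":0,"claw":80},{"tx":-250,"ty":24,"tz":-250,"ax":0,"ay":0,"az":0,"claw":80}])

```text
time_s: 5.05
tcp_pos: [0.4573, -0.0448, 0.2997]
ee_rot: [[-0.001, -1.0, 0.0], [-1.0, 0.001, 0.001], [-0.001, -0.0, -1.0]]
wrist_force: [1.9, 0.5, -0.7]
gripper_width: 0.605
gripper_force: 0.0
```

```bash
python3 - <<'E'
from h import *
np.set_printoptions(precision=4,suppress=True)
capture('wrist')  # settle
im=capture('wrist'); s=sense(); print(s['time_s'],s['joints'],s['tcp_pos'],s['gripper_width'])
for r in recognise('terminal','wrist')[:3]:
    w=toworld('wrist',r['xyz']); print(round(r['confidence'],2),w,proj('wrist',w).round())
t=trace('terminal','wrist')
for k in t[:2]:
    m=k['mask']; print(k['confidence'],m.sum()); c=max(cv2.findContours(m.astype(np.uint8),0,1)[0],key=cv2.contourArea)
    print(cv2.minAreaRect(c)); cv2.drawContours(im,[c],-1,(0,255,255),1)
cv2.imwrite('pics/w3.png',im)
E
```

```text
5.15 [ 14.9959   2.7176 -13.6346  -0.11   -73.629  -14.5507] [ 0.458  -0.0422  0.2994] 0.6905585424820495
0.97 [0.6034 0.0981 0.0322] [210. 303.]
0.6 [ 0.4689 -0.0468  0.1757] [306. 225.]
0.85 497
((211.53689575195312, 301.40576171875), (24.806793212890625, 23.08661460876465), 84.80557250976562)
0.68 3372
((306.830322265625, 223.47512817382812), (35.786190032958984, 101.90992736816406), 19.653823852539062)
```

View pics/w3.png

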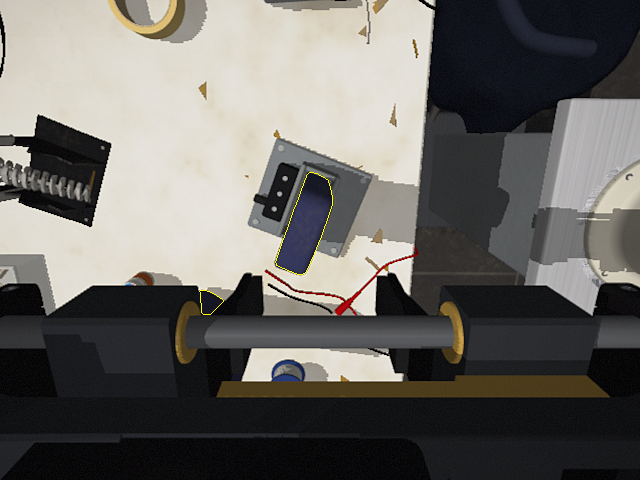

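The wrist view shows the terminal's top face outlined around (307,223), turned about 20° in the cradle. The large terminal's edge shows at (211,301). I'm fitting a box model to the mask.

```bash
cat > fit.py <<'E'
from h import *
from scipy.optimize import minimize
def run():
    im=capture('wrist'); n='wrist'; T=np.linalg.inv(c2w(n)); c=calibration(n)
    t=trace('terminal',n); ms=[]
    M=max((k['mask'] for k in t),key=lambda m:m.sum()).astype(np.uint8)
    def sil(p,S=4):
        x,y,a=p; a=np.radians(a); X=np.array([np.cos(a),np.sin(a)]);Y=np.array([-X[1],X[0]])
        P=np.array([np.r_[np.array([x,y])+i*.016*X+j*.038*Y,z] for i in(-1,1) for j in(-1,1) for z in(.057,.177)])
        q=(T[:3,:3]@P.T).T+T[:3,3]; uv=np.c_[c['fx']*q[:,0]/q[:,2]+c['cx'],c['fy']*q[:,1]/q[:,2]+c['cy']]
        h=cv2.convexHull(uv.astype(np.float32))
        m=np.zeros(M.shape,np.uint8); cv2.fillConvexPoly(m,np.round(h*16).astype(np.int32),255,cv2.LINE_AA,4); return m/255.
    f=lambda p: np.abs(sil([p[0]/1000,p[1]/1000,p[2]])-M).sum()
    best=min((minimize(f,[470+dx,-40+dy,a],method='Nelder-Mead',options=dict(initial_simplex=None,xatol=.05,fatol=.5)) for dx in(-8,4) for dy in(-10,5) for a in(-25,-15)),key=lambda r:r.fun)
    print('fit',best.x.round(2),best.fun,M.sum()); return im,best.x,sil([best.x[0]/1000,best.x[1]/1000,best.x[2]])
if __name__=='__main__':
    im,p,m=run(); print(sense()['tcp_pos'])
    cs=cv2.findContours((m>.5).astype(np.uint8),0,1)[0]; cv2.drawContours(im,cs,-1,(0,255,0),1)
    cv2.imwrite('pics/fit.png',cv2.resize(im[120:320,200:400],None,fx=3,fy=3))
E
python3 fit.py
```

```text
fit [453.92 -80.8  -15.61] 5365.705882352941 1450
[ 0.45846608 -0.04709408  0.29912142]
```

View pics/fit.png

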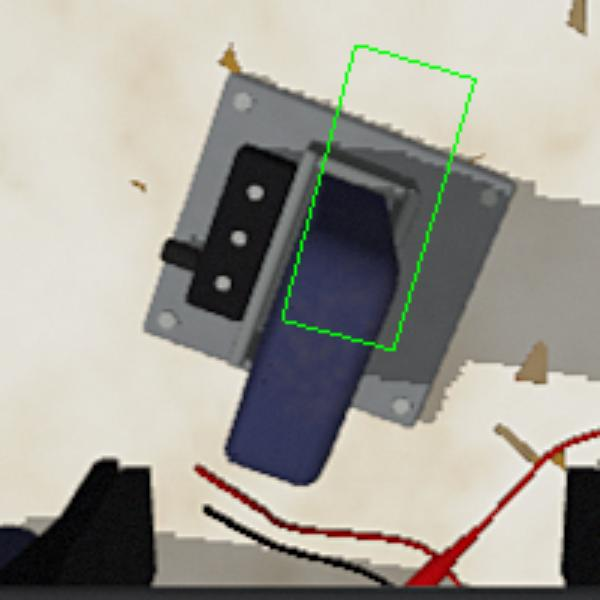

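The trace missed the terminal this time, so the outline is wrong. The crop shows the terminal clearly, so I'll segment it by colour instead.

```bash
python3 - <<'E'
s=open('fit.py').read()
s=s.replace("t=trace('terminal',n); ms=[]\n","hsv=cv2.cvtColor(cv2.GaussianBlur(im,(3,3),0),cv2.COLOR_BGR2HSV); B=cv2.inRange(hsv,(105,80,20),(135,255,160)); B[:130]=0;B[285:]=0;B[:,:230]=0;B[:,390:]=0\n")
a=s.index("    M=max"); b=s.index("    def sil")
s=s[:a]+"""    B=cv2.morphologyEx(B,cv2.MORPH_CLOSE,np.ones((5,5))); k,l,st,_=cv2.connectedComponentsWithStats(B); M=(l==1+np.argmax(st[1:,4])).astype(np.uint8)
"""+s[b:]
s=s.replace("cv2.drawContours(im,cs","cm=cv2.findContours(M0[0],0,1)[0]; cv2.drawContours(im,cm,-1,(0,0,255),1); cv2.drawContours(im,cs").replace("from scipy","M0=[0]\nfrom scipy").replace("    def sil","    M0[0]=M\n    def sil")
open('fit.py','w').write(s)
E
python3 fit.py
```

```text
fit [472.35 -38.1  -20.13] 835.9372549019608 3208
[ 0.45852349 -0.04753036  0.29913387]
```

View pics/fit.png

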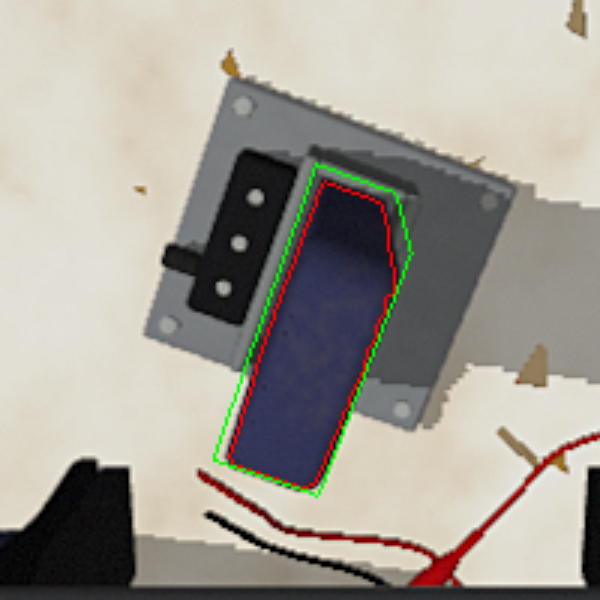

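```bash
python3 - <<'E'
from h import *
np.set_printoptions(precision=4,suppress=True)
C=[ray('wrist',u,v,.012) for u,v in[(278.3,146),(371.7,181.7),(338.3,263.3),(248.3,230.7)]]
print(np.mean(C,0)); e=C[0]-C[1]+C[3]-C[2]; print(np.degrees(np.arctan2(e[1],e[0])))
a=np.radians(-20.1)
for z in(.21,.126): print(delta([.4724,-.0381,z],down(a-np.pi/2)))
E
```

```text
[ 0.4713 -0.0327  0.012 ]
-20.87045526448593
[ -9.5    -14.      89.1      0.001   -0.0003   0.3492]
[ -9.5    -14.     173.1      0.001   -0.0003   0.3492]
```

Emit:
servo_tool(deltas=[{"tx":-6,"ty":-7,"tz":15,"ax":0,"ay":0,"az":0.12,"claw":80},{"tx":-11,"ty":-14,"tz":40,"ax":0,"ay":0,"az":0.24,"claw":80},{"tx":-11,"ty":-14,"tz":65,"ax":0,"ay":0,"az":0.353,"claw":80},{"tx":-11,"ty":-14,"tz":85,"ax":0,"ay":0,"az":0.353,"claw":80},{"tx":-11,"ty":-14,"tz":95,"ax":0,"ay":0,"az":0.353,"claw":80},{"tx":-11,"ty":-14,"tz":110,"ax":0,"ay":0,"az":0.353,"claw":80},{"tx":-11,"ty":-14,"tz":130,"ax":0,"ay":0,"az":0.353,"claw":80},{"tx":-11,"ty":-14,"tz":150,"ax":0,"ay":0,"az":0.353,"claw":80},{"tx":-11,"ty":-14,"tz":165,"ax":0,"ay":0,"az":0.353,"claw":80},{"tx":-11,"ty":-14,"tz":173,"ax":0,"ay":0,"az":0.353,"claw":80},{"tx":-11,"ty":-14,"tz":173,"ax":0,"ay":0,"az":0.353,"claw":80},{"tx":-11,"ty":-14,"tz":173,"ax":0,"ay":0,"az":0.353,"claw":80}])

```text
time_s: 6.4
tcp_pos: [0.473, -0.0366, 0.1266]
ee_rot: [[-0.347, -0.938, -0.0], [-0.938, 0.347, -0.0], [0.001, 0.0, -1.0]]
wrist_force: [0.6, -0.6, -0.2]
gripper_width: 0.921
gripper_force: 0.0
```

```bash
python3 - <<'E'
from h import *
im=capture('wrist'); im2=capture('scene')
cv2.imwrite('pics/g.png',np.hstack([cv2.resize(im,(400,300)),cv2.resize(im2[140:320,260:500],(400,300))]))
s=sense(); print(s['time_s'],s['joints'].round(1),s['tcp_pos'],s['wrist_force'])
E
```

```text
6.5 [ 15.3  13.1 -27.9   0.  -48.9 -35.6] [ 0.4736194  -0.03601364  0.1275186 ] [ 0.27800492 -0.34477023  0.07089292]
```

View pics/g.png

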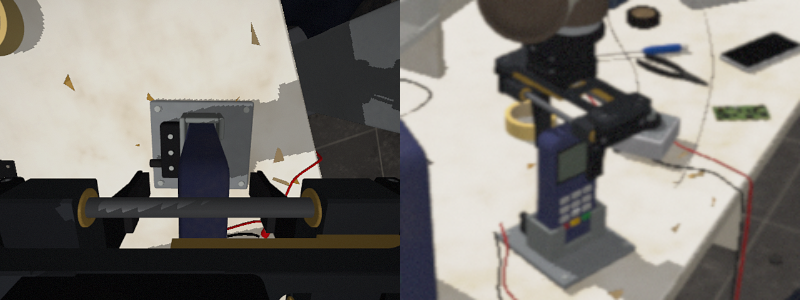

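The terminal is centred between the fingers (178-228 between fingers at 148 and 253) and square to them. Closing the gripper.

Emit:
servo_tool(deltas=[{"tx":0,"ty":0,"tz":0,"ax":0,"ay":0,"az":0,"claw":0},{"tx":0,"ty":0,"tz":0,"ax":0,"ay":0,"az":0,"claw":0},{"tx":0,"ty":0,"tz":0,"ax":0,"ay":0,"az":0,"claw":0},{"tx":0,"ty":0,"tz":0,"ax":0,"ay":0,"az":0,"claw":0},{"tx":0,"ty":0,"tz":0,"ax":0,"ay":0,"az":0,"claw":0},{"tx":0,"ty":0,"tz":0,"ax":0,"ay":0,"az":0,"claw":0},{"tx":0,"ty":0,"tz":0,"ax":0,"ay":0,"az":0,"claw":0},{"tx":0,"ty":0,"tz":0,"ax":0,"ay":0,"az":0,"claw":0},{"tx":0,"ty":0,"tz":0,"ax":0,"ay":0,"az":0,"claw":0},{"tx":0,"ty":0,"tz":0,"ax":0,"ay":0,"az":0,"claw":0}])

```text
time_s: 7.33
tcp_pos: [0.4726, -0.0357, 0.1265]
ee_rot: [[-0.346, -0.938, -0.0], [-0.938, 0.346, -0.0], [0.0, 0.0, -1.0]]
wrist_force: [-0.7, 0.3, 0.0]
gripper_width: 0.343
gripper_force: 30.0
```

Emit:
servo_tool(deltas=[{"tx":0,"ty":0,"tz":-4,"ax":0,"ay":0,"az":0,"claw":0},{"tx":0,"ty":0,"tz":-12,"ax":0,"ay":0,"az":0,"claw":0},{"tx":0,"ty":0,"tz":-24,"ax":0,"ay":0,"az":0,"claw":0},{"tx":0,"ty":0,"tz":-40,"ax":0,"ay":0,"az":0,"claw":0},{"tx":0,"ty":0,"tz":-60,"ax":0,"ay":0,"az":0,"claw":0},{"tx":0,"ty":0,"tz":-85,"ax":0,"ay":0,"az":0,"claw":0},{"tx":0,"ty":0,"tz":-110,"ax":0,"ay":0,"az":0,"claw":0},{"tx":0,"ty":0,"tz":-140,"ax":0,"ay":0,"az":0,"claw":0},{"tx":0,"ty":0,"tz":-170,"ax":0,"ay":0,"az":0,"claw":0},{"tx":0,"ty":0,"tz":-200,"ax":0,"ay":0,"az":0,"claw":0},{"tx":0,"ty":0,"tz":-220,"ax":0,"ay":0,"az":0,"claw":0},{"tx":0,"ty":0,"tz":-230,"ax":0,"ay":0,"az":0,"claw":0}])

```text
time_s: 8.33
tcp_pos: [0.4734, -0.0358, 0.3604]
ee_rot: [[-0.346, -0.938, 0.006], [-0.938, 0.346, 0.001], [-0.003, -0.005, -1.0]]
wrist_force: [0.8, -0.1, -2.6]
gripper_width: 0.342
gripper_force: 30.0
```

```bash
python3 - <<'E'
from h import *
capture('side');s=sense(); print(s['time_s'],s['joints'].round(1),s['tcp_pos'],s['wrist_force'],s['gripper_width'])
A=np.array(s['ee_rot'])
for a in(.785,-.785): print(a,(A@cv2.Rodrigues(np.array([a,0,0.]))[0])[:,2])
E
```

```text
8.3833 [ 15.4   2.8  -5.1   0.1 -81.7 -35.6] [ 0.47376345 -0.03582656  0.3606636 ] [ 0.23282605 -0.42003422 -0.88768711] 0.33984739316459195
0.785 [ 0.66813643 -0.24378009 -0.70296868]
-0.785 [-0.65837041  0.24479886 -0.71177378]
```

Emit:
servo_tool(deltas=[{"tx":0,"ty":0,"tz":0,"ax":0.04,"ay":0,"az":0,"claw":0},{"tx":0,"ty":0,"tz":0,"ax":0.1,"ay":0,"az":0,"claw":0},{"tx":0,"ty":0,"tz":-2,"ax":0.17,"ay":0,"az":0,"claw":0},{"tx":0,"ty":0,"tz":-4,"ax":0.25,"ay":0,"az":0,"claw":0},{"tx":0,"ty":0,"tz":-6,"ax":0.33,"ay":0,"az":0,"claw":0},{"tx":0,"ty":0,"tz":-8,"ax":0.41,"ay":0,"az":0,"claw":0},{"tx":0,"ty":0,"tz":-10,"ax":0.49,"ay":0,"az":0,"claw":0},{"tx":0,"ty":0,"tz":-10,"ax":0.57,"ay":0,"az":0,"claw":0},{"tx":0,"ty":0,"tz":-10,"ax":0.65,"ay":0,"az":0,"claw":0},{"tx":0,"ty":0,"tz":-10,"ax":0.72,"ay":0,"az":0,"claw":0},{"tx":0,"ty":0,"tz":-10,"ax":0.77,"ay":0,"az":0,"claw":0},{"tx":0,"ty":0,"tz":-10,"ax":0.785,"ay":0,"az":0,"claw":0}])

```text
time_s: 9.38
tcp_pos: [0.4699, -0.0366, 0.3621]
ee_rot: [[-0.345, -0.667, 0.66], [-0.939, 0.242, -0.246], [0.005, -0.704, -0.71]]
wrist_force: [0.3, -0.2, -3.0]
gripper_width: 0.346
gripper_force: 30.0
```

Emit:
servo_tool(deltas=[{"tx":0,"ty":0,"tz":0,"ax":0,"ay":0,"az":0,"claw":0},{"tx":0,"ty":0,"tz":0,"ax":0,"ay":0,"az":0,"claw":0},{"tx":0,"ty":0,"tz":0,"ax":0,"ay":0,"az":0,"claw":0},{"tx":0,"ty":0,"tz":0,"ax":0,"ay":0,"az":0,"claw":0}])

```text
time_s: 9.72
tcp_pos: [0.4731, -0.0355, 0.3666]
ee_rot: [[-0.346, -0.664, 0.663], [-0.938, 0.245, -0.244], [-0.0, -0.706, -0.708]]
wrist_force: [0.6, -0.3, -2.0]
gripper_width: 0.345
gripper_force: 30.0
```

```bash
python3 - <<'E'
from h import *
np.set_printoptions(precision=4,suppress=True)
cv2.imwrite('pics/end.png',capture('scene'))
s=sense(); print(s['time_s'],s['joints'].round(1),s['tcp_pos'],s['ee_rot'],s['wrist_force'],s['gripper_width'],s['gripper_force'])
for r in recognise('terminal','scene')[:3]: print(r['confidence'],toworld('scene',r['xyz']))
A=np.array(s['ee_rot']); t=np.array(s['tcp_pos'])
for k,z in dict(top=-.051,foot=.114).items(): print(k,t+A[:,2]*z,proj('scene',t+A[:,2]*z))
E
```

```text
9.7667 [ 26.8 -17.4 -50.2  57.2 -37.9 -88. ] [ 0.4731 -0.0355  0.3667] [[-0.3457 -0.6639  0.6631]
 [-0.9383  0.245  -0.244 ]
 [-0.0005 -0.7066 -0.7076]] [-0.002   0.1185 -2.2813] 0.3464667833720637 29.978846982121468
0.98 [0.5646 0.166  0.1445]
0.7 [ 0.4857 -0.0056  0.3549]
top [ 0.4393 -0.023   0.4028] [378.0583 110.5996]
foot [ 0.5487 -0.0633  0.286 ] [334.2155 150.2034]
```

View pics/end.png

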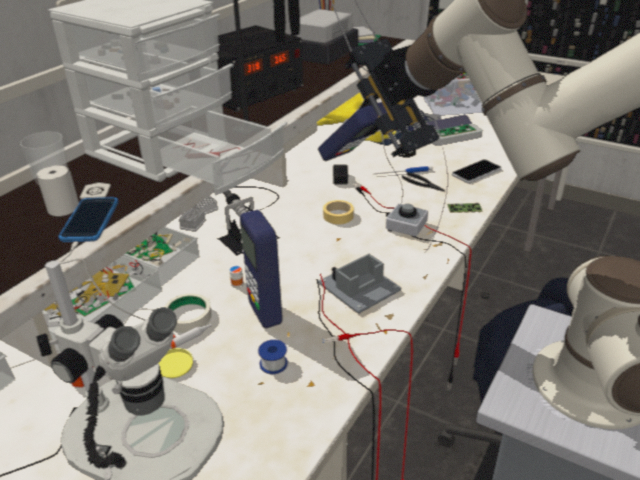

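The terminal is held at 45° with its back up and its foot near (325,155), about 0.28 m above the bench. The spool, jar and tape have not moved, and the button is back up. Handing in.

```bash
python3 -c "
from station import *
print(finish_job())"
```

```text
the job is handed in; nothing more can be done
None
```

I pressed the start button to its stop (14 N) and let it come back up. The smaller terminal is now held tipped about 45° with its back up and its lowest end roughly 0.27 m above the bench; the spool, jar and tape were left where they stood, and the job is handed in, though no verdict was returned.

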